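# Set the flip tags of the jar bins

### The arm

A 6-joint arm with a two-finger parallel gripper is mounted at the origin on the work surface. World frame = base frame: x ahead of the robot, y to its left, z up, the work surface at z = 0. Lengths are in mm, angles in rad, forces in N, time in s.
With the tool pointing down it reaches from about 300 to 750 mm from the base axis. Payload 8.5 kg.
Tool frame: the origin (TCP) lies at the very end of the fingers, on their centre line; the grasp point (between the pads) lies 19 mm behind it (ctrl.tcp_to_grasp is the z of the grasp point in the tool frame, in mm); z points along the fingers, y is the line along which they close (so a half turn about z gives the same grasp; the last joint's range is limited). The gripper opens to 88 mm and grips with 3 to 60 N. Pads are 18 mm wide; open, the fingers measure 123 mm over their backs; the gripper's body (75 mm by 187 mm) begins 45 mm behind the grasp point.
Start: joints at [-1.5, 0.381, 1.297, -0, 1.464, -0.215], TCP at [155.053, -527.673, 238.748] pointing down, gripper open.
Joint ranges: [-3.11, 3.11], [-0.89, 2.33], [0.22, 2.48], [-1.42, 4.56], [0.17, 2.85], [-2.88, 2.88]. Speed limits (rad/s): [2.39, 2.39, 3.14, 3.14, 3.14, 3.14].

### API

Orientations are given as a unit quaternion [x, y, z, w].
In Python, from cell import ctrl, camera, order gives the robot as it stands.
- The arm moves only by the tool apply_moves, never from a script. Its argument "moves" is a list of rows, each a list of 3 entries, a list of its own where there are three numbers: the finger opening in mm, from 0 to 88.1, then the shift along the tool's x, y, z in mm, then the turn about the tool's z in rad. A call has 1 to 12 rows; each row is the pose to reach, as a shift and turn from the pose commanded when the call began, along the tool's axes at that moment; what a row does not reach only later rows make up. A row lasts 1/8 s, in which the tool goes at most 62.5 mm and 10.7 degrees, less where a joint would pass 70% of its speed; a pose out of reach is approached as far as the arm can. A call with a gripper value outside its range is refused whole. The fingers move at their own pace and stop on an object; "force" is the grip in N (left out, the last holds). Time passes only in rows, so rows that repeat a pose let the fingers close. It gives the time, the measured TCP pose, the force, the opening and the grip force at its end, in the units of the state.
- ctrl.observe(): the state, without advancing time (a new reading comes with each control period).
- camera(name): name is "scene" or "top"; returns a dict with "color" (420x560x3 uint8, blue, green, red), "fx", "fy", "cx", "cy" (pixels), "k1" (the pictures are not rectified: a ray, as slopes to the right and down, at radius r is drawn at 1 + k1 r^2 times it, then the intrinsics apply), "world_from_camera" (4x4, takes a point from camera to world coordinates). Camera axes: x right, y down, z forward; pixel columns grow to the right and rows downward; lengths in mm; the calibration is good to about 2 mm. A picture is of the moment at which its call begins. There is no depth.
- order.finish_job(): hands the job in; it is judged then, once.
The state is a dict: "t": time; "joints": joint angles; "joint_vel": joint speeds; "tau": joint torques, N m; "tool_pos": TCP position; "ee_rot": TCP orientation; "force": force on the tool from outside, world axes, zero at the start; "wrist_torque": the same for the moment, N m; "grip_width": finger opening in mm; "gripper_force": force on a finger pad.
Only numpy, scipy, OpenCV 4.12 (cv2) and the standard library are available. Lean on these libraries where they do the work, as an engineer would, in place of code of your own. Each camera call takes 0.05 s, during which the arm holds its last target. There are 200 camera calls.

### The job

Each stock bin on the white board has a flip tag standing in front of it. With your fingertips, push over the hinged leaves of the tags that are wrong, so that the tags of the full bins show green and the tags of all the other bins show red. Do not pick up or shove the tag stands, and leave everything else where it stands.

Things in the scene. Friction and masses are not known exactly. Their poses are not given: they have to be found in the camera images.
- tag_1: Loose flip-tag stand, 0.6 kg: foot 90 (x) x 60 (y) x 8 mm with a V of two leaf rests 56 mm wide, leaning 35 deg out to -x and +x, ending 33 mm out and 62 mm above the origin. Origin: centre of its underside, on the board. x points to its own bin, the one straight ahead, its origin 170 mm away (next bins 197 mm); y runs along the row, stands 100 mm apart.
- leaf_1 (a joint): Leaf hinged in the V of tag_1, on a line along y 22 mm above the stand's origin; 50 x 48 mm plus a white finger tab 26 wide, 32 long (80 mm in all), 3 thick, 25 g. +0.61 rad: on the far (bin side) rest, tag shows GREEN. -0.61: on the near (robot side) rest, shows RED. 0: upright. Swings freely: pushed 0.2 past upright it falls over by its own weight and stays.
- edge_1 (a point): Middle of the free edge of the white tab of leaf_1, moving with it: 46 mm to one side of the hinge line and 100 mm above the table when lying on a rest, 114 mm above the table when upright. A fingertip can push the tab here, just below its edge and above the rests (74 mm above the table).
- tag_2: Loose flip-tag stand, 0.6 kg: foot 90 (x) x 60 (y) x 8 mm with a V of two leaf rests 56 mm wide, leaning 35 deg out to -x and +x, ending 33 mm out and 62 mm above the origin. Origin: centre of its underside, on the board. x points to its own bin, the one straight ahead, its origin 170 mm away (next bins 197 mm); y runs along the row, stands 100 mm apart.
- leaf_2 (a joint): Leaf hinged in the V of tag_2, on a line along y 22 mm above the stand's origin; 50 x 48 mm plus a white finger tab 26 wide, 32 long (80 mm in all), 3 thick, 25 g. +0.61 rad: on the far (bin side) rest, tag shows GREEN. -0.61: on the near (robot side) rest, shows RED. 0: upright. Swings freely: pushed 0.2 past upright it falls over by its own weight and stays.
- edge_2 (a point): Middle of the free edge of the white tab of leaf_2, moving with it: 46 mm to one side of the hinge line and 100 mm above the table when lying on a rest, 114 mm above the table when upright. A fingertip can push the tab here, just below its edge and above the rests (74 mm above the table).
- tag_3: Loose flip-tag stand, 0.6 kg: foot 90 (x) x 60 (y) x 8 mm with a V of two leaf rests 56 mm wide, leaning 35 deg out to -x and +x, ending 33 mm out and 62 mm above the origin. Origin: centre of its underside, on the board. x points to its own bin, the one straight ahead, its origin 170 mm away (next bins 197 mm); y runs along the row, stands 100 mm apart.
- leaf_3 (a joint): Leaf hinged in the V of tag_3, on a line along y 22 mm above the stand's origin; 50 x 48 mm plus a white finger tab 26 wide, 32 long (80 mm in all), 3 thick, 25 g. +0.61 rad: on the far (bin side) rest, tag shows GREEN. -0.61: on the near (robot side) rest, shows RED. 0: upright. Swings freely: pushed 0.2 past upright it falls over by its own weight and stays.
- edge_3 (a point): Middle of the free edge of the white tab of leaf_3, moving with it: 46 mm to one side of the hinge line and 100 mm above the table when lying on a rest, 114 mm above the table when upright. A fingertip can push the tab here, just below its edge and above the rests (74 mm above the table).
- tag_4: Loose flip-tag stand, 0.6 kg: foot 90 (x) x 60 (y) x 8 mm with a V of two leaf rests 56 mm wide, leaning 35 deg out to -x and +x, ending 33 mm out and 62 mm above the origin. Origin: centre of its underside, on the board. x points to its own bin, the one straight ahead, its origin 170 mm away (next bins 197 mm); y runs along the row, stands 100 mm apart.
- leaf_4 (a joint): Leaf hinged in the V of tag_4, on a line along y 22 mm above the stand's origin; 50 x 48 mm plus a white finger tab 26 wide, 32 long (80 mm in all), 3 thick, 25 g. +0.61 rad: on the far (bin side) rest, tag shows GREEN. -0.61: on the near (robot side) rest, shows RED. 0: upright. Swings freely: pushed 0.2 past upright it falls over by its own weight and stays.
- edge_4 (a point): Middle of the free edge of the white tab of leaf_4, moving with it: 46 mm to one side of the hinge line and 100 mm above the table when lying on a rest, 114 mm above the table when upright. A fingertip can push the tab here, just below its edge and above the rests (74 mm above the table).
- bin_1: Grey open stock bin, fixed, 130 (x) x 88 (y) x 60 mm high, with room for 3 x 2 jars. FULL: all six places hold a specimen jar with a blue cap. Origin: centre of its underside, on the 12 mm board; rim and jars end 72 mm above the table. Which bin stands where along the row varies. Its flip tag stands before it, on its -x side.
- bin_2: Grey open stock bin, fixed, 130 (x) x 88 (y) x 60 mm high, with room for 3 x 2 jars. FULL: all six places hold a specimen jar with a yellow cap. Origin: centre of its underside, on the 12 mm board; rim and jars end 72 mm above the table. Which bin stands where along the row varies. Its flip tag stands before it, on its -x side.
- bin_3: Grey open stock bin, fixed, 130 (x) x 88 (y) x 60 mm high, with room for 3 x 2 jars. NOT full: three jars with blue caps left, three places empty. Origin: centre of its underside, on the 12 mm board; rim and jars end 72 mm above the table. Which bin stands where along the row varies. Its flip tag stands before it, on its -x side.
- bin_4: Grey open stock bin, fixed, 130 (x) x 88 (y) x 60 mm high, with room for 3 x 2 jars. NOT full: one jar with a yellow cap left, five places empty. Origin: centre of its underside, on the 12 mm board; rim and jars end 72 mm above the table. Which bin stands where along the row varies. Its flip tag stands before it, on its -x side.
- board: White fixed stock board, 300 (x) x 520 (y) x 12 mm; origin: centre of its underside on the table. The four tags stand in a row along its y at x = -95 mm, the four bins in a row behind them at x = +75 mm.
- loose_jar: Loose specimen jar with a white cap, diameter 36, height 56 mm, standing on the board beside the row of tags; origin at its underside. A bystander, to be left alone.
- marker: White and blue marker pen, 117 mm long, 14 mm thick, lying on the board between tags and bins; origin under its middle. A bystander, to be left alone.
- magnifier: Black hand magnifier, lens 90 mm across and 12 mm high, handle along its -x; origin under the lens. A bystander, to be left alone.
- dropper: Amber dropper bottle, diameter 32, height 75 mm, standing; origin at its underside. A bystander, to be left alone.
- petri: Closed clear petri dish, diameter 94, height 16 mm; origin at its underside. A bystander, to be left alone.
- slide_box: Blue slide box 87 x 100 x 34 mm; origin at its underside. A bystander, to be left alone.
- counter: Steel tally counter, 34 x 48 x 58 mm high; origin at its underside. A bystander, to be left alone.
Things that resemble listed ones, but are neither listed nor needed, are in the scene too. What is shaped like the tag_2 but pink is not meant. What is shaped like the tag_1 but pink is not meant.

How it is judged:
By the outcome, as a careful person would: the job done as asked, in the order asked, and still so for the second after the job is handed in, with the robot touching nothing.
It also fails if it takes over 35 s, if anything falls off the work surface, if the arm or the gripper's body presses on something with over 40 N, if the wrist force passes 120 N, or if a joint passes its speed limit or range.

## Working session

There is one attempt and no reset: what is moved stays moved. The work goes in short steps, Python scripts to look and compute and a tool call to move; the robot and the scene stay as the last step left them, time stands still between calls to the robot, and variables do not carry over. Pictures are saved under pics/ and viewed, at most 10 in all, crops included, and the job is handed in when it is done.

Besides the shell and the picture viewer there is one more tool, called after "Emit:" as name(argument=value, ...), one argument or row to a line, values as JSON. apply_moves: Moves the arm, as the interface text tells. Its arguments: {"type":"object","properties":{"moves":{"type":"array"},"force":{"type":"number"}},"required":["moves"]}

```bash
mkdir -p pics
python3 - <<'E'
from cell import ctrl, camera
import cv2,pickle
for n in("scene","top"):
    c=camera(n); pickle.dump(c,open(f"{n}.pkl","wb"))
    cv2.imwrite(f"pics/{n}.png",cv2.resize(c["color"],(800,600)))
    print(n,c["fx"],c["fy"],c["cx"],c["cy"],c["k1"],c["world_from_camera"].round(3).tolist())
s=ctrl.observe();print(s["t"],s["tool_pos"],s["ee_rot"],s["grip_width"])
E
```

```text
scene 460.6259176524425 460.6259176524425 275.9237817871915 214.651400780222 -0.05417100308444685 [[-0.074, 0.666, -0.743, 1374.322], [0.997, 0.058, -0.047, 61.942], [0.012, -0.744, -0.668, 887.813], [0.0, 0.0, 0.0, 1.0]]
top 496.34301625707457 496.34301625707457 274.43896046442075 199.38027813987824 -0.09084400813841928 [[0.023, -0.998, 0.065, 410.997], [-1.0, -0.023, 0.005, -24.651], [-0.004, -0.066, -0.998, 1390.314], [0.0, 0.0, 0.0, 1.0]]
0.1 [ 155.0300075  -527.44295183  238.21546022] [ 9.89807633e-01  1.42409406e-01  4.19741501e-05 -6.39678882e-04] 87.7255789013421
```

View pics/scene.png

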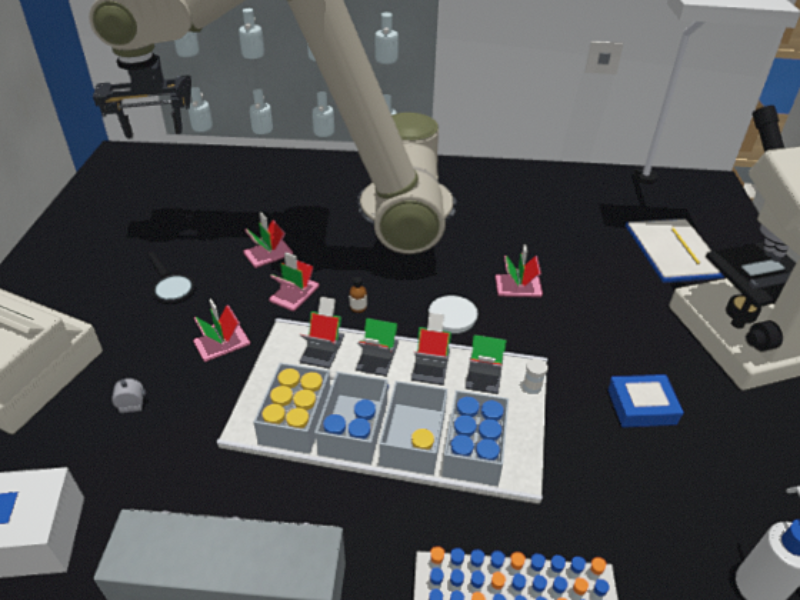

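View pics/top.png

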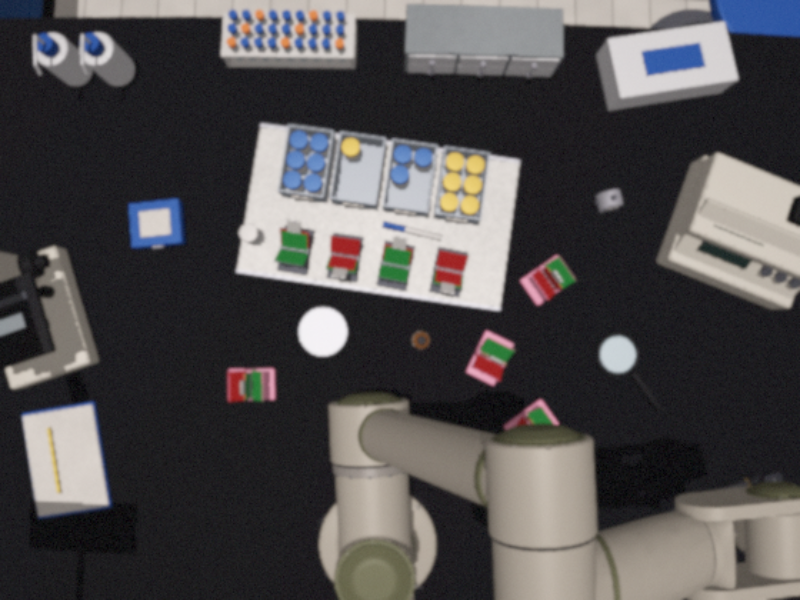

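The top view shows the bins from left to right as 6 blue, 1 yellow, 3 blue and 6 yellow. Their tags, at about (295,250), (345,256), (396,262) and (450,271), show green, red, green and red. Two are wrong: the third (3 blue) must go to red and the fourth (6 yellow) to green. Next I'll zoom in on both views to locate their tab edges.

Run:
```python
import cv2,pickle,numpy as np
T=pickle.load(open("top.pkl","rb"))["color"];S=pickle.load(open("scene.pkl","rb"))["color"]
# top x 255..345,y150..215 ; scene x 200..290,y 200..285
a=cv2.resize(T[150:216,257:337],None,fx=5,fy=5,interpolation=cv2.INTER_CUBIC)
b=cv2.resize(S[202:282,205:285],None,fx=5,fy=5,interpolation=cv2.INTER_CUBIC)
o=np.zeros((400,800,3),np.uint8);o[:330,:400]=a;o[:,400:]=b
cv2.imwrite("pics/z.png",o)
```

```text
(no output)
```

View pics/z.png

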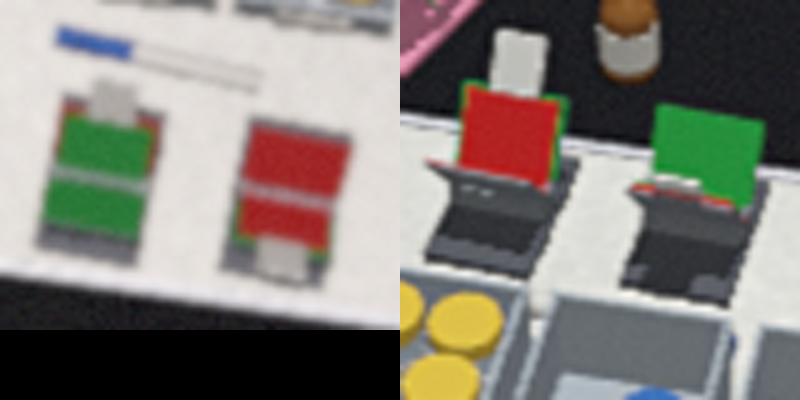

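Crops: in the top view the green tag's tab edge is at (115,82) and the red tag's at (283,279). In the scene view they are at about (672,182) and (522,33). I'll triangulate these and take the row direction from the board corners.

```bash
cat > h.py <<'E'
import cv2,pickle,numpy as np
def ray(c,p):
    K=np.array([[c["fx"],0,c["cx"]],[0,c["fy"],c["cy"]],[0,0,1]])
    q=cv2.undistortPoints(np.array([[p]],float),K,np.array([c["k1"],0,0,0.]))[0,0]
    W=c["world_from_camera"];d=W[:3,:3]@[*q,1];return W[:3,3],d/np.linalg.norm(d)
def onz(c,p,z):
    o,d=ray(c,p);return o+d*(z-o[2])/d[2]
def tri(a,p,b,q):
    o1,d1=ray(a,p);o2,d2=ray(b,q)
    s=np.linalg.lstsq(np.c_[d1,-d2],o2-o1,rcond=None)[0]
    x,y=o1+s[0]*d1,o2+s[1]*d2;return (x+y)/2,np.linalg.norm(x-y)
E
python3 - <<'E'
from h import *
np.set_printoptions(precision=1,suppress=True)
T=pickle.load(open("top.pkl","rb"));S=pickle.load(open("scene.pkl","rb"))
print("green",tri(T,(280,166.4),S,(259.4,238.4)),onz(T,(280,166.4),100))
print("red",tri(T,(313.6,205.8),S,(229.4,208.6)),onz(T,(313.6,205.8),100))
cs=np.array([onz(T,(.7*x,.7*y),12)[:2] for x,y in((262,124),(520,157),(500,310),(237,273))])
print(cs); c=cs.mean(0)
u=cs[0]-cs[1]+cs[3]-cs[2]; v=cs[0]-cs[3]+cs[1]-cs[2]
yaw1=np.arctan2(-u[0],u[1]);yaw2=np.arctan2(v[1],v[0]);print(c,yaw1,yaw2)
yaw=(2*yaw1+yaw2)/3;R=np.array([[np.cos(yaw),-np.sin(yaw)],[np.sin(yaw),np.cos(yaw)]])
for y in(150,50,-50,-150):print(y,c+R@[-95,y],c+R@[-95+46,y],c+R@[-95-46,y])
# tool axes
from scipy.spatial.transform import Rotation as Ro
from cell import ctrl
s=ctrl.observe();print(Ro.from_quat(s["ee_rot"]).as_matrix(),s["joints"])
E
```

```text
green (array([583. , -28.7,  95.1]), np.float64(3.133991965831058)) [582.5 -30.3 100. ]
red (array([ 481.2, -118.2,   96.1]), np.float64(4.356646416178129)) [ 481.3 -120.1  100. ]
[[ 816.9  249.6]
 [ 761.1 -264.8]
 [ 457.2 -228.5]
 [ 517.6  287.2]]
[638.2  10.9] -0.1122991160395543 -0.12193740160981709
150 [561.1 170.8] [606.8 165.5] [515.4 176.1]
50 [549.6  71.5] [595.3  66.2] [503.9  76.8]
-50 [538.1 -27.8] [583.8 -33.1] [492.4 -22.5]
-150 [ 526.6 -127.2] [ 572.3 -132.5] [ 480.9 -121.9]
[[ 1.   0.3 -0. ]
 [ 0.3 -1.   0. ]
 [ 0.  -0.  -1. ]] [-1.5  0.4  1.3 -0.   1.5 -0.2]
```

Emit:
apply_moves(
  moves=[
    [0,[60,-48,10],0.1],
    [0,[110,-85,20],0.2],
    [0,[158,-125,30],0.3],
    [0,[205,-164,40],0.4],
    [0,[252,-203,50],0.4],
    [0,[300,-240,60],0.4],
    [0,[350,-280,70],0.4],
    [0,[392,-314,78],0.4],
    [0,[392,-314,78],0.4],
    [0,[392,-314,78],0.4],
    [0,[392,-314,78],0.4],
  ],
  force=10,
)

```text
t: 1.48
tool_pos: [442.2, -117.1, 160.9]
ee_rot: [0.998, -0.058, 0.0, 0.0]
force: [0.1, 0.3, 0.0]
grip_width: 1.0
gripper_force: 0.0
```

Emit:
apply_moves(
  moves=[
    [0,[0,0,40],0],
    [0,[0,0,72],0],
    [0,[0,0,72],0],
    [0,[15,0,72],0],
    [0,[30,0,72],0],
    [0,[42,0,72],0],
    [0,[54,0,72],0],
    [0,[66,0,72],0],
    [0,[78,0,72],0],
    [0,[90,0,72],0],
    [0,[102,0,72],0],
    [0,[102,0,72],0],
  ],
)

```text
t: 2.98
tool_pos: [544.6, -127.6, 88.6]
ee_rot: [0.998, -0.057, 0.0, 0.0]
force: [-0.6, -0.7, -0.5]
grip_width: 0.4
gripper_force: 0.0
```

Run:
```python
from cell import ctrl,camera
import cv2
c=camera("scene")["color"]
cv2.imwrite("pics/p1.png",cv2.resize(c[180:300,170:390],(770,420),interpolation=cv2.INTER_CUBIC))
```

```text
(no output)
```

View pics/p1.png

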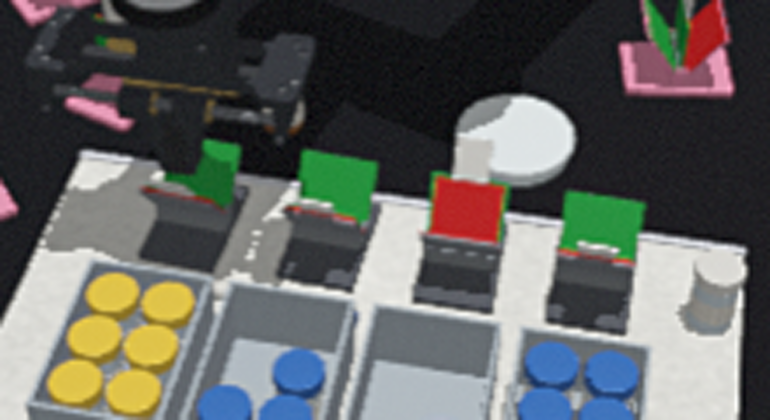

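The picture shows that the tag at (190,190) in front of the full yellow bin has flipped to green. The tag for the 3-blue bin is next, pushed from its bin side.

Emit:
apply_moves(
  moves=[
    [0,[-10,0,-30],0],
    [0,[-10,0,-72],0],
    [0,[20,-35,-72],0],
    [0,[50,-75,-72],0],
    [0,[67,-100,-72],0],
    [0,[67,-100,-72],0],
    [0,[67,-100,-35],0],
    [0,[67,-100,0],0],
    [0,[67,-100,0],0],
  ],
)

```text
t: 4.15
tool_pos: [620.0, -36.4, 86.8]
ee_rot: [0.998, -0.058, -0.003, -0.0]
force: [0.1, 0.5, -0.2]
grip_width: 0.4
gripper_force: 0.0
```

Emit:
apply_moves(
  moves=[
    [0,[-15,0,0],0],
    [0,[-30,0,0],0],
    [0,[-42,0,0],0],
    [0,[-54,0,0],0],
    [0,[-66,0,0],0],
    [0,[-78,0,0],0],
    [0,[-90,0,0],0],
    [0,[-103,0,0],0],
    [0,[-103,0,0],0],
    [0,[-95,0,-30],0],
    [0,[-95,0,-80],0],
    [0,[-95,0,-140],0],
  ],
)

```text
t: 5.65
tool_pos: [527.5, -25.0, 229.8]
ee_rot: [0.998, -0.057, -0.001, -0.0]
force: [0.7, 0.3, 0.5]
grip_width: 0.5
gripper_force: 0.0
```

Emit:
apply_moves(
  moves=[
    [0,[-50,50,-20],0],
    [0,[-90,100,-40],0],
    [0,[-120,150,-40],0],
    [0,[-150,200,-40],0],
    [0,[-180,250,-40],0],
    [0,[-180,250,-40],0],
    [0,[-180,250,-40],0],
  ],
)

```text
t: 6.52
tool_pos: [320.4, -252.8, 268.8]
ee_rot: [0.998, -0.057, 0.0, -0.0]
force: [0.5, 0.5, 0.2]
grip_width: 0.2
gripper_force: 0.0
```

Run:
```python
from cell import ctrl,camera
import cv2,numpy as np
a=camera("scene")["color"][180:300,170:390];b=camera("top")["color"][80:220,160:370]
cv2.imwrite("pics/p2.png",np.vstack([cv2.resize(a,(540,295)),cv2.resize(b,(540,300))]))
```

```text
(no output)
```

View pics/p2.png

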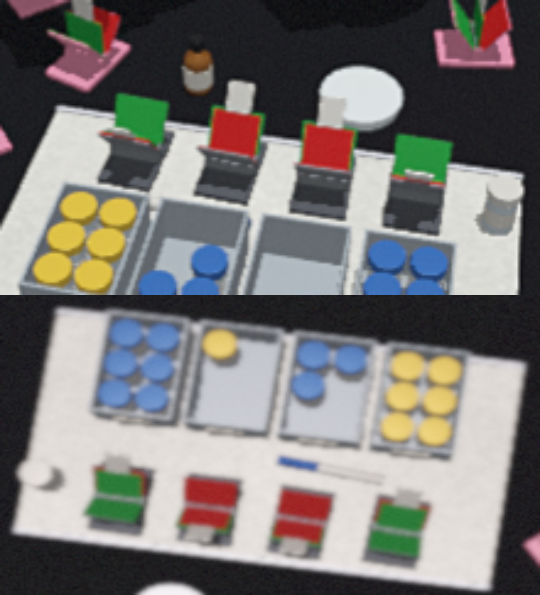

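In the top view, the tags at (118,495) and (398,525) by the two full bins show green. Those at (210,510) and (302,520) show red, and the stands and bystanders haven't moved.

```bash
python3 -c "
from cell import order
print(order.finish_job())"
```

```text
the job is handed in; nothing more can be done
None
```

The job is handed in: I flipped the two wrong tags, so in the last pictures both full bins show green and the other two show red, with the stands and other objects where they were.

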